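Shut and lock the access panel of a junction box

TASK

The access panel of the grey metal junction box stands ajar on its sprung hinge. With a fingertip set in the slot of its dial, press it shut and, while you hold it down, turn the dial a quarter turn clockwise (seen from above) to its stop, so that the cam catches and the panel stays shut and locked when you let go. Only press and turn, never pull the panel further open, and leave the loose things on the bench where they are.

Things in the scene. Friction and masses are not known exactly. Their poses are not given: they have to be found in the camera images.
- enclosure: grey metal junction box, bolted down left or right of the coffee mill (a wooden parts tray stands at the other side): 170 mm (its x) by 160 mm (its y) by 60 mm high; foot lugs and cable glands stick out up to 12 mm at its y sides. Origin at the centre of its underside, on the bench; x points from the panel's free edge (nearer the robot) to the hinge at the far edge, z up
- hinge (a point): middle of the panel's hinge line, which runs along the box's y at box x = +85 mm, z = 60 mm (underside of the panel). Site axes as the box's. The panel is a 6 mm plate, 170 x 160 mm, that covers the top of the box. A spring lifts it: shutting it takes about 7 N down on the dial's centre, more nearer the hinge
- panel (a joint): angle of the access panel in rad: 0 = shut (hard stop), grows as its free edge rises; starts ajar at about 0.4. When locked and let go it rises to about 0.02 and stays there. If the dial is turned beyond about 0.6 rad before the panel is shut, the cam tongue sits on its keeper bar and the panel cannot shut: turn the dial back first
- dial (a joint): turn of the dial in rad: starts between 0 and 0.25 (unlocked, slot roughly at right angles to the hinge), grows clockwise seen from above, stop at 1.57 (locked: slot parallel to the hinge, in line with the two dark marks beside the collar). It stays where it is left; turning takes about 0.05 Nm plus a little rubbing of the cam
- slot (a point): centre of the slot floor, on the dial's axis. Aluminium dial, 91 mm across, in a black collar (106 mm outside, 12 mm above the slot floor). The slot, 38 mm wide, 12 mm deep, crosses the dial; the collar closes its ends. x along the slot (towards the hinge when unlocked), z out of the panel; tilts and turns with the dial. Panel shut: at x = -20, y = 0, z = 68 mm in the box's frame
- screwdriver: screwdriver with a wooden handle, 187 mm long, lying behind the coffee mill; origin at the centre of its underside
- clothes_peg: wooden clothes peg, 15 x 72 x 12 mm, lying in front of the coffee mill; origin at the centre of its underside
- wax_tin: round flat dark green tin, 72 mm across, 28 mm high, in front of the coffee mill; origin at the centre of its underside
- bobbin: thread bobbin, 28 mm across, 38 mm high, standing; origin at the centre of its underside
- tumbler: clear tumbler, 58 mm across, 79 mm high, standing; origin at the centre of its underside

How it is judged:
By the outcome, as a careful person would: the job done as asked, in the order asked, and still so for the second after the job is handed in, with the robot touching nothing.
It also fails if it takes over 45 s, if anything falls off the work surface, if the arm or the gripper's body presses on something with over 40 N, if the wrist force passes 120 N, or if a joint passes its speed limit or range.

ROBOT

A 6-joint arm with a two-finger parallel gripper is mounted at the origin on a cart in front of the work surface, level with it; the furniture and walls round the work are solid. World frame = base frame: x ahead of the robot, y to its left, z up, the work surface at z = 0. Lengths are in m, angles in rad, forces in N, time in s.
With the tool pointing down it reaches from about 0.425 to 0.95 m from the base axis. Payload 3.5 kg.
Tool frame: the origin (TCP) lies at the very end of the fingers, on their centre line; the grasp point (between the pads) lies 19 mm behind it; z points along the fingers, y is the direction in which the jaws open and shut (so a half turn about z gives the same grasp; the last joint's range is limited). The gripper opens to 85 mm and grips with 20 to 120 N. Pads are 22 mm wide; open, the fingers measure 114 mm over their backs; the gripper's body (76 mm by 85 mm) begins 54 mm behind the grasp point. The pads swing forward as they close: fully open they stand 13 mm farther back than shut.
Start: joints at [1.148, 0.286, 1.577, -0, 1.279, -0.15], TCP at [0.182, 0.65, 0.205] pointing down, gripper open.
Joint ranges: [-2.77, 2.77], [-0.9, 2.22], [0.21, 2.48], [-1.53, 4.67], [0.24, 2.81], [-2.84, 2.84]. Speed limits (rad/s): [2.79, 2.79, 3.14, 3.14, 3.14, 3.14].

INTERFACE

Orientations are given as a unit quaternion [x, y, z, w].
In Python, from plant import ctrl, eyes, ticket gives the robot as it stands.
- The arm moves only by the tool send_rows, never from a script. Its arguments are lists of equal length, an entry for each row: "translation": the shift along the tool's x, y, z in units of 30 mm (1.0 is 30 mm), a list of three; "rotation": the turn, a rotation vector about the tool's x, y, z in units of 5 degrees (1.0 is 5 degrees), a list of three; "grip": the finger opening in mm, from 0 to 85.4. A call has 1 to 5 rows; each row shifts and turns the commanded pose from where the row before left it, along the tool's axes as they then stand; what a row does not reach is not made up. A row lasts 1/8 s, in which the tool goes at most 62.5 mm and 10.7 degrees, less where a joint would pass 70% of its speed; a pose out of reach is approached as far as the arm can. A call is refused whole if a number of a shift passes 1 or a number of a turn 1, either way. A call with a gripper value outside its range is refused whole. The fingers move at their own pace and stop on an object; "squeeze" is the grip in N (left out, the last holds). Time passes only in rows, so rows that do not move let the fingers close. It gives the time, the measured TCP pose, the force and the opening at its end, in the units of the state.
- ctrl.get_state(): the state, without advancing time (a new reading comes with each control period).
- eyes.read_camera(name): name is "scene" or "top"; returns a dict with "image" (480x640x3 uint8, blue, green, red), "mtx" (3x3 intrinsics, pixels), "xyz" and "orientation" of the camera in the world. Camera axes: x right, y down, z forward; pixel columns grow to the right and rows downward; lengths in m; the calibration is good to about 2 mm. A picture is of the moment at which its call begins. There is no depth.
- ticket.sign_off(): hands the job in, once; it reports no verdict.
The state is a dict: "time": time; "qpos": joint angles; "dq": joint speeds; "joint_efforts": joint torques, N m; "eef_pos": TCP position; "tcp_rot": TCP orientation; "contact_force": force on the tool from outside, world axes, zero at the start; "wrist_torque": the same for the moment, N m; "opening": opening from 0.0 (shut) to 1.0 (fully open).
Only numpy, scipy, OpenCV 4.12 (cv2) and the standard library are available. Lean on these libraries where they do the work, as an engineer would, in place of code of your own. Each camera call takes 0.05 s, during which the arm holds its last target. There are 200 camera calls.

## Working session

There is one attempt and no reset: what is moved stays moved. The work goes in short steps, Python scripts to look and compute and a tool call to move; the robot and the scene stay as the last step left them, time stands still between calls to the robot, and variables do not carry over. Pictures are saved under pics/ and viewed, about 8 in all and at most 12, crops included, and the job is handed in when it is done.

Besides the shell and the picture viewer there is one more tool, called after "Request:" by a JSON object that holds its "method" and its "body", one argument or row to a line. send_rows: Moves the arm, as the interface text tells. Its arguments: {"type":"object","properties":{"translation":{"type":"array"},"rotation":{"type":"array"},"grip":{"type":"array"},"squeeze":{"type":"number"}},"required":["translation","rotation","grip"]}

```bash
mkdir -p pics; ls; python3 - <<'E'
from plant import ctrl,eyes
import cv2
for n in("scene","top"):
    c=eyes.read_camera(n);cv2.imwrite(f"pics/{n}0.png",c["image"]);print(n,c["mtx"].tolist(),c["xyz"],c["orientation"])
print(ctrl.get_state())
E
```

```text
pics
scene [[528.2973075913567, 0.0, 315.77170865781414], [0.0, 528.2973075913567, 238.0891321629462], [0.0, 0.0, 1.0]] [-0.26238119 -0.50623371  0.62904319] [ 0.74825685 -0.43736126  0.26241622 -0.42422227]
top [[623.5221817584284, 0.0, 329.0096324697794], [0.0, 623.5221817584284, 251.3256913706641], [0.0, 0.0, 1.0]] [ 0.48523442 -0.04134089  1.50873074] [-0.70633672  0.707273   -0.02523574  0.0147136 ]
{'time': 0.1, 'qpos': array([ 1.14799462e+00,  2.87125815e-01,  1.57800786e+00,  1.84264736e-05,
        1.27863896e+00, -1.49986616e-01]), 'dq': array([-0.00088966, -0.00216424, -0.001875  , -0.00120653, -0.00014825,
       -0.00079345]), 'joint_efforts': array([ 6.80787125e-04, -4.07294762e+01, -2.93701476e+01, -1.15839362e-04,
        3.39782840e-03, -9.58501460e-06]), 'eef_pos': array([0.18156333, 0.64944961, 0.2041654 ]), 'tcp_rot': array([ 1.35987472e-01,  9.90709957e-01, -1.04310100e-03, -3.16377293e-04]), 'contact_force': array([ 0.23422336,  0.67385168, -0.26730698]), 'wrist_torque': array([-0.01813201, -0.03773498,  0.062929  ]), 'opening': 1.0049029086840868}
```

View pics/top0.png

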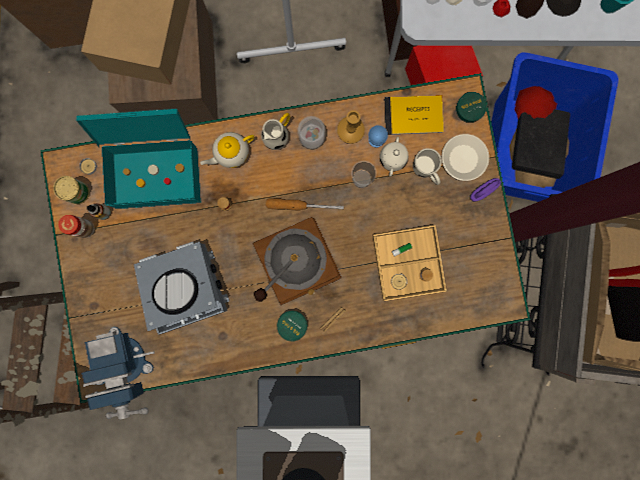

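View pics/scene0.png

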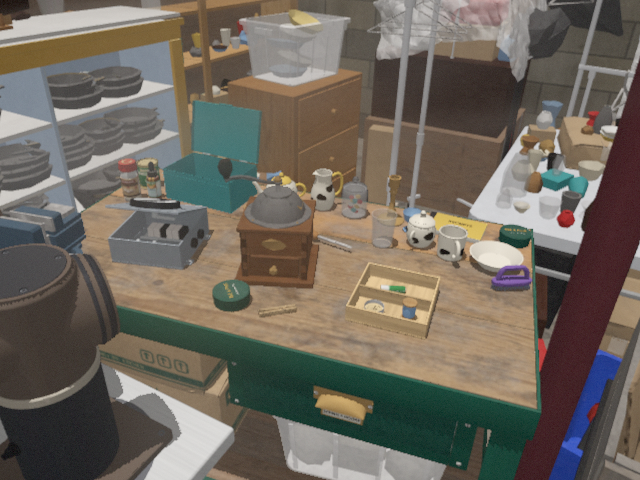

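The top view shows the box at about (182,287) with its dial at (176,292), tray on the right at (410,262) and mill at (296,260). The scene view shows the box at (160,235). I'll crop in on the box.

```bash
cat > h.py <<'E'
import numpy as np,cv2
from scipy.spatial.transform import Rotation as R
from plant import ctrl,eyes,ticket
def ray(c,u,v):
    d=np.linalg.solve(c["mtx"],[u,v,1.]);return np.array(c["xyz"]),R.from_quat(c["orientation"]).apply(d)
def onplane(c,u,v,z):
    o,d=ray(c,u,v);return o+d*(z-o[2])/d[2]
def proj(c,p):
    q=R.from_quat(c["orientation"]).inv().apply(np.array(p)-c["xyz"]);q=q@np.array(c["mtx"]).T;return q[...,:2]/q[...,2:]
E
python3 - <<'E'
from h import *
c=eyes.read_camera("top");s=eyes.read_camera("scene")
a=cv2.resize(c["image"][230:345,120:240],None,fx=5,fy=5,interpolation=3)
b=cv2.resize(s["image"][170:280,95:225],None,fx=5,fy=5,interpolation=3)
cv2.imwrite("pics/a1.png",a);cv2.imwrite("pics/b1.png",b)
print(proj(c,[[.18,.65,.205],[0,0,0],[.18,.65,.4]]),proj(s,[[.18,.65,.205],[0,0,0]]))
E
```

```text
[[-18.52599181 436.82636399]
 [302.48725317 491.64725467]
 [-79.53787798 463.92122824]] [[-104.55261699  174.74647554]
 [  72.85531057  457.7822386 ]]
```

View pics/a1.png

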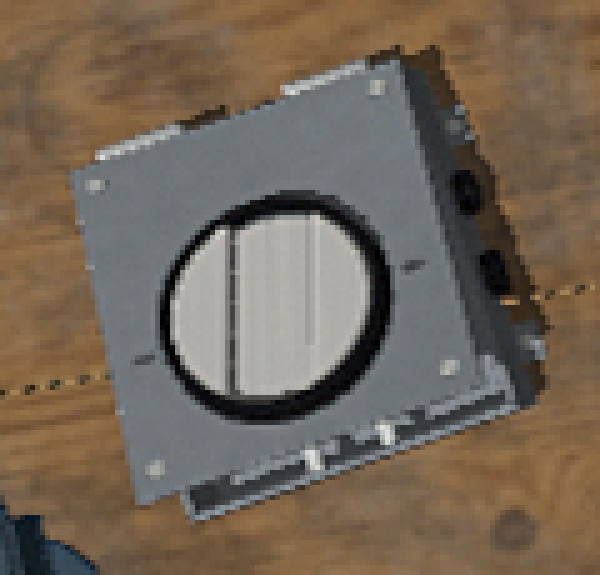

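View pics/b1.png

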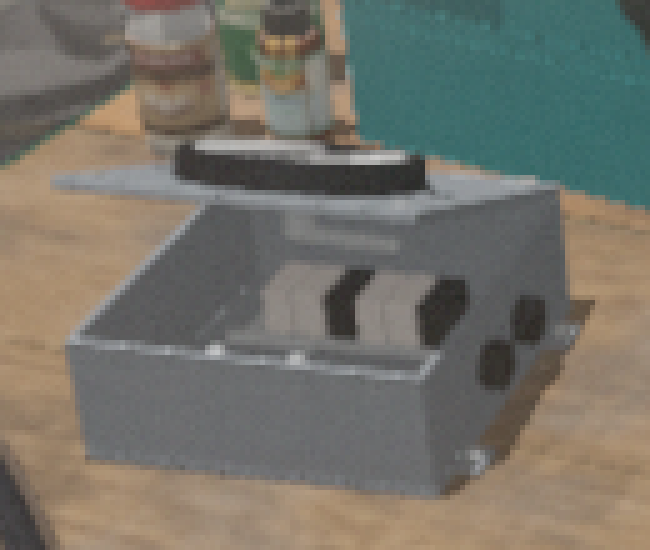

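The crops show the box's front rim corners (top about (158,333.6) and (224,310.4)), the hinge edge, the collar centred at about (175,291), and the slot edges. In scene the rim corners are at about (109,239) and (179,246).

```bash
python3 - <<'E'
from h import *
c=eyes.read_camera("top");s=eyes.read_camera("scene")
T=lambda x,y,z:onplane(c,120+(x+.5)/5-.5,230+(y+.5)/5-.5,z)
S=lambda x,y,z:onplane(s,95+(x+.5)/5-.5,170+(y+.5)/5-.5,z)
p=dict(fl=T(190,518,.06),fr=T(522,402,.06),sfl=S(68,345,.06),sfr=S(422,378,.06),sbl=S(87,460,0),sbr=S(440,496,0),hl=T(72,170,.066),hr=T(400,60,.066))
for k,v in p.items():print(k,v.round(4))
for a,b in(("fl","fr"),("sfl","sfr"),("sbl","sbr"),("hl","hr")):
    d=p[a]-p[b];print(a,np.linalg.norm(d),np.degrees(np.arctan2(d[1],d[0]))-90)
print("collar",T(276,307,.12).round(4))
# panel free edge corners: angle via height where width matches
for z in(.11,.12,.13,.14):
    a,b=T(137,505,z),T(488,378,z);print(z,a.round(4),b.round(4),np.linalg.norm(a-b))
E
```

```text
fl [0.3788 0.3318 0.06  ]
fr [0.4317 0.1798 0.06  ]
sfl [0.377  0.3275 0.06  ]
sfr [0.4317 0.1826 0.06  ]
sbl [0.3786 0.3325 0.    ]
sbr [0.434 0.183 0.   ]
hl [0.5389 0.3866 0.066 ]
hr [0.5896 0.2364 0.066 ]
fl 0.16092779637155336 19.166477379586325
sfl 0.15494927147339566 20.703054409289706
sbl 0.1593941657977918 20.34516964285578
hl 0.15855495235072434 18.6578635460545
collar [0.4761 0.2797 0.12  ]
0.11 [0.3883 0.3425 0.11  ] [0.4442 0.1874 0.11  ] 0.1648506983625313
0.12 [0.389  0.3397 0.12  ] [0.4445 0.1857 0.12  ] 0.16367212486454696
0.13 [0.3897 0.337  0.13  ] [0.4448 0.1841 0.13  ] 0.16249355136656254
0.14 [0.3904 0.3342 0.14  ] [0.4451 0.1825 0.14  ] 0.1613149778685782
```

```bash
cat >> h.py <<'E'
PSI=np.radians(19.2);HX=np.array([np.cos(PSI),np.sin(PSI),0]);HY=np.array([-HX[1],HX[0],0]);Z=np.array([0,0,1.])
HINGE=np.array([.5645,.3115,.06])
def panelpt(th,d,h): # d along panel from hinge toward free edge, h above underside
    return HINGE+HX*(-d*np.cos(th)+h*np.sin(th))+Z*(d*np.sin(th)+h*np.cos(th))
def to_tool(dw):
    s=ctrl.get_state();return R.from_quat(s["tcp_rot"]).inv().apply(dw)
E
python3 - <<'E'
from h import *
c=eyes.read_camera("top");s=ctrl.get_state()
def P(x,y,th,h):
    o,d=ray(c,120+(x+.5)/5-.5,230+(y+.5)/5-.5);n=HX*np.sin(th)+Z*np.cos(th);q=panelpt(th,0,h)
    p=o+d*((q-o)@n)/(d@n);a=-HX*np.cos(th)+Z*np.sin(th);return np.array([(p-q)@a,(p-q)@HY])
for th in(.35,.4,.45):
  print(th,"free corners",P(137,505,th,.006),P(488,378,th,.006),"collar",P(276,307,th,.020),"slot",panelpt(th,.105,.008))
  for x,h in((228,.02),(235,.008),(310,.02)):
    a,b=P(x,225,th,h),P(x,395,th,h);d=a-b; print(x,h,a.round(4),b.round(4),"dial deg",-np.degrees(np.arctan2(d[1],-d[0])))
t=panelpt(.4,.105,.008)+[0,0,.15];print(t,(to_tool(t-s["eef_pos"])/.03).round(2))
E
```

```text
0.35 free corners [0.16882696 0.08335478] [ 0.16692014 -0.07978479] collar [1.07006096e-01 1.75450292e-05] slot [0.47394285 0.27996466 0.10351925]
228 0.02 [0.0611 0.0121] [0.1394 0.0297] dial deg 12.645224801002433
235 0.008 [0.0564 0.012 ] [0.1355 0.0299] dial deg 12.696038997299034
310 0.02 [ 0.0745 -0.0235] [ 0.1523 -0.0052] dial deg 13.239678581841746
0.4 free corners [0.17273602 0.08074253] [ 0.17080136 -0.08128868] collar [ 0.1105991  -0.00130766] slot [0.47611009 0.28071938 0.10825741]
228 0.02 [0.0637 0.0113] [0.1436 0.0278] dial deg 11.648762093039302
235 0.008 [0.0583 0.0113] [0.139 0.028] dial deg 11.705783341061146
310 0.02 [ 0.0774 -0.0244] [ 0.1567 -0.0071] dial deg 12.315779174336582
0.45 free corners [0.17726151 0.07800452] [ 0.1752934  -0.08286524] collar [ 0.1146373 -0.0027146] slot [0.47849827 0.28155103 0.11287496]
228 0.02 [0.0666 0.0105] [0.1484 0.0258] dial deg 10.61658411035494
235 0.008 [0.0604 0.0106] [0.143  0.0261] dial deg 10.679734416196352
310 0.02 [ 0.0806 -0.0253] [ 0.1617 -0.009 ] dial deg 11.35527824142707
[0.47611009 0.28071938 0.25825741] [-12.76  -9.21  -1.77]
```

Request:
{"method": "send_rows", "body": {
  "translation": [
    [-0.9,-0.65,-0.6],
    [-0.9,-0.65,-0.6],
    [-0.9,-0.65,-0.6],
    [-0.9,-0.65,0],
    [-0.9,-0.65,0]
  ],
  "rotation": [
    [0,0,0],
    [0,0,0],
    [0,0,0],
    [0,0,0],
    [0,0,0]
  ],
  "grip": [0,0,0,0,0]
}}

```text
time: 0.98
eef_pos: [0.2862, 0.519, 0.26]
tcp_rot: [0.136, 0.991, 0.0, 0.0]
contact_force: [-1.1, -0.4, -0.8]
opening: -0.002
```

Request:
{"method": "send_rows", "body": {
  "translation": [
    [-0.9,-0.65,0],
    [-0.9,-0.65,0],
    [-0.9,-0.65,0],
    [-0.9,-0.65,0],
    [-0.9,-0.65,0]
  ],
  "rotation": [
    [0,0,0],
    [0,0,0],
    [0,0,0],
    [0,0,0],
    [0,0,0]
  ],
  "grip": [0,0,0,0,0]
}}

```text
time: 1.6
eef_pos: [0.3899, 0.3886, 0.2596]
tcp_rot: [0.136, 0.991, 0.0, 0.0]
contact_force: [-0.2, 0.3, 0.2]
opening: -0.001
```

Request:
{"method": "send_rows", "body": {
  "translation": [
    [-0.9,-0.65,0],
    [-0.9,-0.65,0],
    [-0.9,-0.65,0],
    [-0.9,-0.65,0],
    [0,0,0]
  ],
  "rotation": [
    [0,0,0],
    [0,0,0],
    [0,0,0],
    [0,0,0],
    [0,0,1]
  ],
  "grip": [0,0,0,0,0]
}}

```text
time: 2.22
eef_pos: [0.4735, 0.2836, 0.2594]
tcp_rot: [0.182, 0.983, -0.0, 0.0]
contact_force: [-1.2, 0.5, -0.2]
opening: -0.003
```

Request:
{"method": "send_rows", "body": {
  "translation": [
    [0,0,0],
    [0,0,0],
    [0,0,0],
    [0,0,0],
    [0,0,0]
  ],
  "rotation": [
    [0,0,1],
    [0,0,1],
    [0,0,1],
    [0,0,1],
    [0,0,1]
  ],
  "grip": [0,0,0,0,0]
}}

```text
time: 2.85
eef_pos: [0.4723, 0.2853, 0.2595]
tcp_rot: [0.389, 0.921, 0.0, 0.0]
contact_force: [-0.3, 0.3, -0.1]
opening: -0.003
```

Request:
{"method": "send_rows", "body": {
  "translation": [
    [0,0,0],
    [0,0,0],
    [0,0,0],
    [0,0,0],
    [0,0,0]
  ],
  "rotation": [
    [0,0,1],
    [0,0,1],
    [0,0,1],
    [0,0,1],
    [0,0,1]
  ],
  "grip": [0,0,0,0,0]
}}

```text
time: 3.48
eef_pos: [0.4722, 0.2853, 0.2595]
tcp_rot: [0.579, 0.815, 0.0, 0.0]
contact_force: [0.1, 0.0, 0.3]
opening: -0.0
```

Request:
{"method": "send_rows", "body": {
  "translation": [
    [0,0,0],
    [0,0,0],
    [0,0,0],
    [0,0,0]
  ],
  "rotation": [
    [0,0,1],
    [0,0,1],
    [0,0,0.5],
    [0,0,0]
  ],
  "grip": [0,0,0,0]
}}

```text
time: 3.98
eef_pos: [0.4723, 0.2853, 0.2595]
tcp_rot: [0.663, 0.748, 0.0, 0.0]
contact_force: [0.1, 0.1, -0.7]
opening: 0.004
```

Request:
{"method": "send_rows", "body": {
  "translation": [
    [-0.17,0.08,1],
    [0,0,1],
    [0,0,1],
    [0,0,1],
    [0,0,0]
  ],
  "rotation": [
    [0,0,0],
    [0,0,0],
    [0,0,0],
    [0,0,0],
    [0,0,0]
  ],
  "grip": [0,0,0,0,0]
}}

```text
time: 4.6
eef_pos: [0.4733, 0.2797, 0.1366]
tcp_rot: [0.663, 0.748, -0.003, -0.001]
contact_force: [-0.2, -0.3, 0.4]
opening: 0.001
```

```bash
python3 - <<'E'
from h import *
c=eyes.read_camera("top");s=eyes.read_camera("scene")
a=cv2.resize(c["image"][230:345,120:220],None,fx=4,fy=5*.8,interpolation=3)
b=cv2.resize(s["image"][155:270,95:195],None,fx=4,fy=4,interpolation=3)
cv2.imwrite("pics/ab2.png",np.hstack([a,b]))
E
```

```text
(no output)
```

View pics/ab2.png

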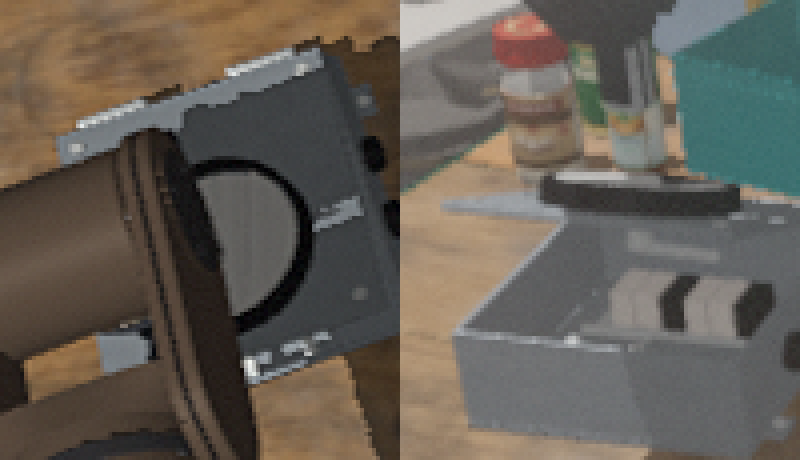

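The scene view shows the closed fingertips over the dial at (635,165), just above its collar; the panel is undisturbed. I'll descend into the slot.

Request:
{"method": "send_rows", "body": {
  "translation": [
    [0,0,0.3],
    [0,0,0.3],
    [0,0,0.2],
    [0,0,0.2],
    [0,0,0]
  ],
  "rotation": [
    [0,0,0],
    [0,0,0],
    [0,0,0],
    [0,0,0],
    [0,0,0]
  ],
  "grip": [0,0,0,0,0]
}}

```text
time: 5.32
eef_pos: [0.4748, 0.2803, 0.1086]
tcp_rot: [0.663, 0.748, -0.001, -0.0]
contact_force: [0.4, -0.7, -0.1]
opening: 0.002
```

Request:
{"method": "send_rows", "body": {
  "translation": [
    [-0.01,-0.06,0.2],
    [-0.01,-0.06,0.2],
    [-0.01,-0.06,0.2],
    [-0.01,-0.06,0.2],
    [0,0,0]
  ],
  "rotation": [
    [0,0,0],
    [0,0,0],
    [0,0,0],
    [0,0,0],
    [0,0,0]
  ],
  "grip": [0,0,0,0,0]
}}

```text
time: 5.95
eef_pos: [0.4678, 0.2783, 0.0848]
tcp_rot: [0.663, 0.748, -0.0, -0.0]
contact_force: [-0.4, 0.2, 0.4]
opening: 0.001
```

```bash
python3 - <<'E'
from h import *
s=eyes.read_camera("scene");print(ctrl.get_state())
cv2.imwrite("pics/b3.png",cv2.resize(s["image"][150:270,95:215],None,fx=5,fy=5,interpolation=3))
E
```

```text
{'time': 6.0, 'qpos': array([3.50218966e-01, 1.34632362e-01, 1.99063493e+00, 2.71151219e-05,
       1.01679420e+00, 2.30266645e-01]), 'dq': array([ 0.00103068, -0.00120206, -0.00917522, -0.00156311,  0.00199062,
        0.00080657]), 'joint_efforts': array([ 1.07338757e-02, -3.09079528e+01, -2.54990315e+01, -6.02063265e-04,
       -9.19574777e-04, -6.81959295e-05]), 'eef_pos': array([0.46810472, 0.27841518, 0.08515994]), 'tcp_rot': array([ 6.63456573e-01,  7.48214756e-01, -2.00785435e-04, -1.21531461e-04]), 'contact_force': array([-0.27243208, -0.30555627,  0.28226005]), 'wrist_torque': array([0.00326504, 0.00453333, 0.03306214]), 'opening': 0.0007366064786796582}
```

View pics/b3.png

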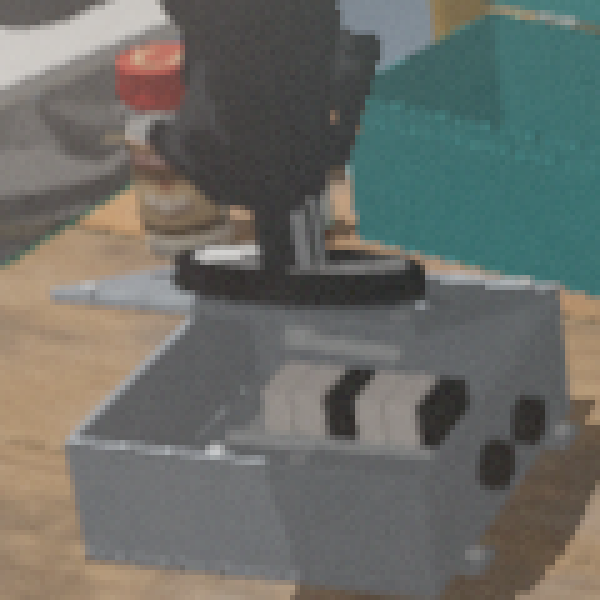

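```bash
python3 - <<'E'
from h import *
s=eyes.read_camera("scene");c=eyes.read_camera("top")
for th in np.arange(0,.5,.05):
    print(th.round(2),proj(s,panelpt(th,.17,.003)+.08*HY).round(1),proj(s,panelpt(th,.105,.02)).round(1),panelpt(th,.105,.008).round(4),proj(c,panelpt(th,.17,.006)+.08*HY).round(1))
E
```

```text
0.0 [107.  236.8] [155.  219.1] [0.4653 0.277  0.068 ] [157.2 333.9]
0.05 [106.3 233.2] [154.9 216.7] [0.4658 0.2771 0.0732] [156.2 334. ]
0.1 [105.8 229.5] [154.8 214.3] [0.4666 0.2774 0.0784] [155.  333.9]
0.15 [105.4 225.7] [154.8 211.9] [0.4676 0.2777 0.0836] [153.9 333.6]
0.2 [105.1 221.8] [154.9 209.4] [0.4688 0.2782 0.0887] [152.6 333.1]
0.25 [104.9 217.9] [155. 207.] [0.4703 0.2787 0.0937] [151.3 332.5]
0.3 [104.7 213.8] [155.2 204.5] [0.472  0.2793 0.0987] [150.  331.6]
0.35 [104.8 209.8] [155.4 202.1] [0.4739 0.28   0.1035] [148.6 330.6]
0.4 [104.9 205.7] [155.7 199.6] [0.4761 0.2807 0.1083] [147.1 329.4]
0.45 [105.1 201.6] [156.1 197.2] [0.4785 0.2816 0.1129] [145.6 328. ]
```

```bash
python3 - <<'E'
from h import *
s=eyes.read_camera("scene");st=ctrl.get_state()
im=cv2.resize(s["image"][185:245,115:195],None,fx=10,fy=10,interpolation=3)
A=lambda p:tuple(int(v) for v in ((proj(s,p)-[115,185]+.5)*10))
p=st["eef_pos"]
print(st["time"],p,st["contact_force"],proj(s,p))
cv2.line(im,A(p),A(p+[0,0,.02]),(0,0,255),2);cv2.circle(im,A(p),4,(0,0,255),-1)
for th,col in((.37,(0,255,0)),(.15,(255,0,0))):
  for h,r in((.02,.053),(.008,.045)):
    pts=[A(panelpt(th,.105+r*np.cos(a),h)+r*np.sin(a)*HY) for a in np.linspace(0,6.283,40)]
    cv2.polylines(im,[np.array(pts)],True,col,1)
cv2.imwrite("pics/b4.png",im)
E
```

```text
6.15 [0.46846169 0.27852373 0.08561617] [-0.22810268  0.20248334 -0.10126189] [155.10103852 216.03815933]
```

View pics/b4.png

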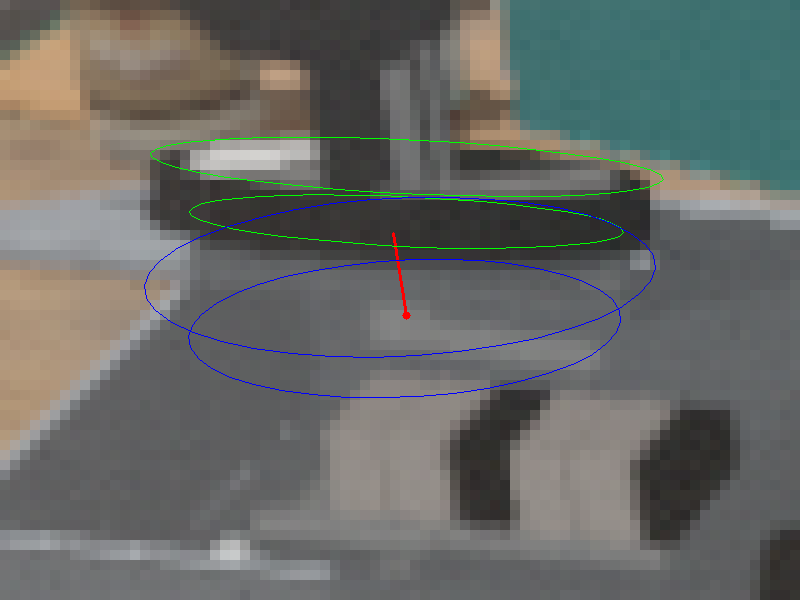

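The picture shows the panel still at about 0.37–0.39 rad. The fingers stand inside the collar, but the reported TCP projects to (155,216), well below where they appear to end. With zero force as well, the tip may really sit 20–30 mm higher than reported. I'll descend by force in small steps.

Request:
{"method": "send_rows", "body": {
  "translation": [
    [0,0,0.1],
    [0,0,0.1],
    [0,0,0.1],
    [0,0,0]
  ],
  "rotation": [
    [0,0,0],
    [0,0,0],
    [0,0,0],
    [0,0,0]
  ],
  "grip": [0,0,0,0]
}}

```text
time: 6.65
eef_pos: [0.4683, 0.2785, 0.0762]
tcp_rot: [0.663, 0.748, -0.0, -0.0]
contact_force: [-0.9, -0.5, 1.3]
opening: 0.002
```

Request:
{"method": "send_rows", "body": {
  "translation": [
    [0,0,0.1],
    [0,0,0.1],
    [0,0,0]
  ],
  "rotation": [
    [0,0,0],
    [0,0,0],
    [0,0,0]
  ],
  "grip": [0,0,0]
}}

```text
time: 7.02
eef_pos: [0.4682, 0.2784, 0.0702]
tcp_rot: [0.663, 0.748, -0.0, -0.0]
contact_force: [-0.7, 0.3, 1.7]
opening: 0.002
```

```bash
python3 - <<'E'
from h import *
s=eyes.read_camera("scene");st=ctrl.get_state()
print(st["eef_pos"],st["contact_force"],st["wrist_torque"])
old=cv2.imread("pics/scene0.png")
a=cv2.resize(s["image"][150:270,95:195],None,fx=4,fy=4,interpolation=3);b=cv2.resize(old[150:270,95:195],None,fx=4,fy=4,interpolation=3)
cv2.imwrite("pics/b5.png",np.hstack([a,b]))
E
```

```text
[0.46815318 0.27841433 0.0701289 ] [-0.65262026 -0.41759858  2.55208624] [ 0.04736665 -0.02085814  0.0124088 ]
```

View pics/b5.png

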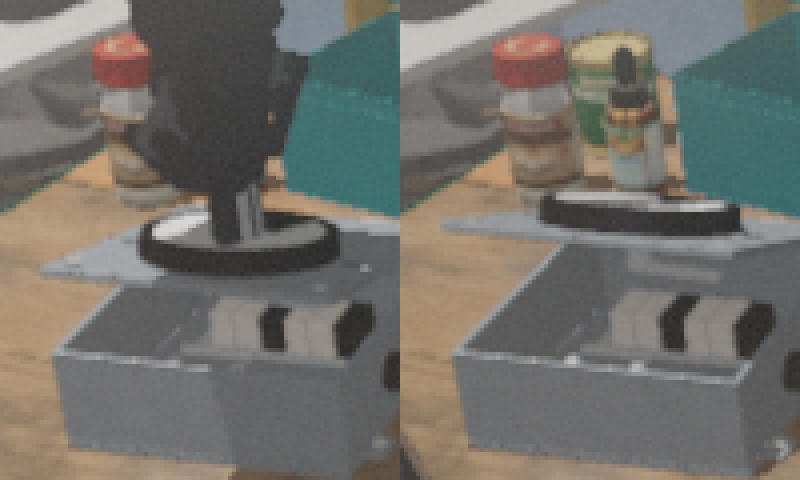

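The left half shows the panel pushed partly down, its left corner at row 217 (angle about 0.25). The fingers are in the slot at the dial's middle, with about 2 N of force, so the fingertip really ends about 28 mm above the reported TCP. I'll continue until the force rises at the hard stop.

Request:
{"method": "send_rows", "body": {
  "translation": [
    [0,-0.02,0.15],
    [0,-0.02,0.15],
    [0,-0.02,0.15],
    [0,-0.02,0.15],
    [0,0,0]
  ],
  "rotation": [
    [0,0,0],
    [0,0,0],
    [0,0,0],
    [0,0,0],
    [0,0,0]
  ],
  "grip": [0,0,0,0,0]
}}

```text
time: 7.7
eef_pos: [0.4653, 0.2777, 0.0518]
tcp_rot: [0.663, 0.748, -0.001, -0.0]
contact_force: [-1.8, -1.4, 5.1]
opening: -0.003
```

Request:
{"method": "send_rows", "body": {
  "translation": [
    [0,0,0.1],
    [0,0,0.1],
    [0,0,0]
  ],
  "rotation": [
    [0,0,0],
    [0,0,0],
    [0,0,0]
  ],
  "grip": [0,0,0]
}}

```text
time: 8.07
eef_pos: [0.4651, 0.2778, 0.0461]
tcp_rot: [0.663, 0.748, -0.001, -0.0]
contact_force: [-2.5, -2.4, 6.0]
opening: -0.003
```

Request:
{"method": "send_rows", "body": {
  "translation": [
    [0,0,0],
    [0,0,0.1],
    [0,0,0.1],
    [0,0,0.1],
    [0,0,0]
  ],
  "rotation": [
    [0,0,0],
    [0,0,0],
    [0,0,0],
    [0,0,0],
    [0,0,0]
  ],
  "grip": [42,42,42,42,42]
}}

```text
time: 8.7
eef_pos: [0.4691, 0.2792, 0.0403]
tcp_rot: [0.664, 0.748, 0.003, 0.002]
contact_force: [0.4, -0.5, 11.3]
opening: 0.487
```

Request:
{"method": "send_rows", "body": {
  "translation": [
    [0,0,0.1],
    [0,0,0.1],
    [0,0,0]
  ],
  "rotation": [
    [0,0,0],
    [0,0,0],
    [0,0,0]
  ],
  "grip": [42,42,42]
}}

```text
time: 9.07
eef_pos: [0.4693, 0.2792, 0.0398]
tcp_rot: [0.663, 0.748, 0.001, 0.001]
contact_force: [-11.4, -6.3, 39.6]
opening: 0.492
```

```bash
python3 - <<'E'
from h import *
s=eyes.read_camera("scene");st=ctrl.get_state()
print(st["eef_pos"],st["contact_force"],st["wrist_torque"])
cv2.imwrite("pics/b6.png",cv2.resize(s["image"][165:275,95:225],None,fx=6,fy=5.4,interpolation=3))
E
```

```text
[0.46927198 0.27923901 0.03980258] [-10.93635976  -7.40393825  39.42145196] [-1.20063486  2.24214727 -0.05272255]
```

View pics/b6.png

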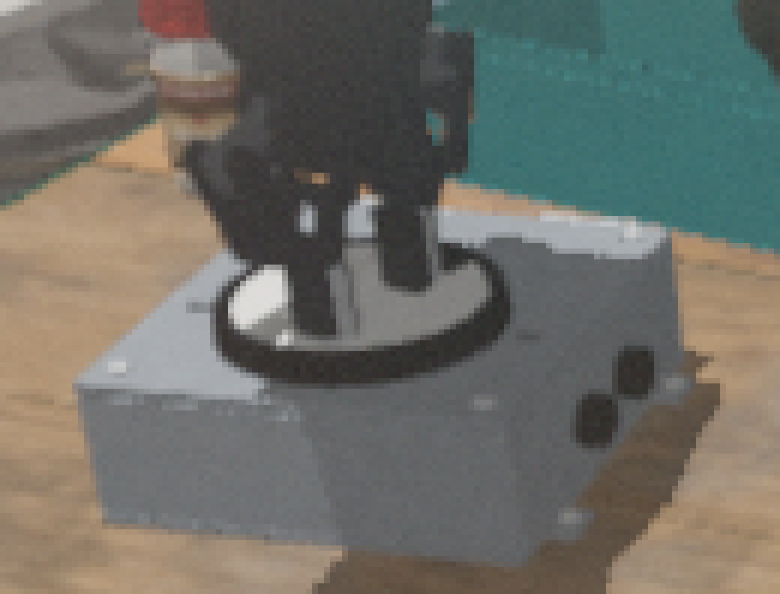

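The panel is shut flush, with both fingertips inside the dial at (320,335) and (405,290) in the crop. I'll ease the pressure a little, recentre, then turn.

Request:
{"method": "send_rows", "body": {
  "translation": [
    [0,-0.08,-0.1],
    [0,0,0]
  ],
  "rotation": [
    [0,0,0],
    [0,0,0]
  ],
  "grip": [42,42]
}}

```text
time: 9.38
eef_pos: [0.4691, 0.2793, 0.0402]
tcp_rot: [0.663, 0.748, 0.005, 0.003]
contact_force: [1.6, -2.7, 19.8]
opening: 0.492
```

Request:
{"method": "send_rows", "body": {
  "translation": [
    [0,0,0],
    [0,0,0],
    [0,0,0],
    [0,0,0]
  ],
  "rotation": [
    [0,0,0.8],
    [0,0,0.8],
    [0,0,0.8],
    [0,0,0.8]
  ],
  "grip": [42,42,42,42]
}}

```text
time: 9.88
eef_pos: [0.4689, 0.2786, 0.0401]
tcp_rot: [0.762, 0.648, 0.004, 0.003]
contact_force: [0.3, -5.4, 21.5]
opening: 0.493
```

```bash
python3 - <<'E'
from h import *
st=ctrl.get_state();print(st["eef_pos"],st["contact_force"],st["wrist_torque"],st["qpos"][[0,5]])
E
```

```text
[0.46887893 0.27860235 0.04013604] [ 0.32287777 -5.44650553 21.54372713] [-0.88338902  0.31873027  0.06776182] [0.35118581 0.51362632]
```

Request:
{"method": "send_rows", "body": {
  "translation": [
    [0,0,0],
    [0,0,0],
    [0,0,0],
    [0,0,0],
    [0,0,0]
  ],
  "rotation": [
    [0,0,0.8],
    [0,0,0.8],
    [0,0,0.8],
    [0,0,0.8],
    [0,0,0.8]
  ],
  "grip": [42,42,42,42,42]
}}

```text
time: 10.5
eef_pos: [0.4684, 0.2776, 0.0401]
tcp_rot: [0.862, 0.506, 0.003, 0.003]
contact_force: [-0.6, -9.3, 23.1]
opening: 0.49
```

```bash
python3 - <<'E'
from h import *
st=ctrl.get_state();print(st["eef_pos"],st["contact_force"],st["wrist_torque"],st["qpos"][[0,5]])
E
```

```text
[0.46835675 0.27758271 0.04005631] [-0.60500324 -9.31155521 23.13050002] [-1.24306444  0.51208607  0.08785558] [0.35053481 0.86267898]
```

Request:
{"method": "send_rows", "body": {
  "translation": [
    [0,0,0],
    [0,0,0],
    [0,0,0],
    [0,0,0],
    [0,0,0]
  ],
  "rotation": [
    [0,0,0.8],
    [0,0,0.8],
    [0,0,0.8],
    [0,0,0.8],
    [0,0,0.8]
  ],
  "grip": [42,42,42,42,42]
}}

```text
time: 11.12
eef_pos: [0.4675, 0.2767, 0.04]
tcp_rot: [0.937, 0.349, 0.002, 0.002]
contact_force: [-3.7, -11.9, 26.3]
opening: 0.493
```

Request:
{"method": "send_rows", "body": {
  "translation": [
    [0,0,0],
    [0,0,0],
    [0,0,0],
    [0,0,0],
    [0,0,0]
  ],
  "rotation": [
    [0,0,0.8],
    [0,0,0.8],
    [0,0,0.8],
    [0,0,0.8],
    [0,0,0.8]
  ],
  "grip": [42,42,42,42,42]
}}

```text
time: 11.75
eef_pos: [0.4663, 0.276, 0.04]
tcp_rot: [0.983, 0.181, 0.001, 0.003]
contact_force: [-6.6, -14.4, 29.0]
opening: 0.492
```

```bash
python3 - <<'E'
from h import *
st=ctrl.get_state();print(st["eef_pos"],st["contact_force"],st["wrist_torque"],st["qpos"][[0,5]])
E
```

```text
[0.46628946 0.27604778 0.03997493] [ -6.62701264 -14.3660075   28.98429713] [-2.08483574  1.2867826   0.09041386] [0.3501133  1.56070091]
```

Request:
{"method": "send_rows", "body": {
  "translation": [
    [0,0,-0.03],
    [0,0,0],
    [0,0,0],
    [0,0,0]
  ],
  "rotation": [
    [0,0,0.8],
    [0,0,0.8],
    [0,0,0.8],
    [0,0,0.8]
  ],
  "grip": [42,42,42,42]
}}

```text
time: 12.25
eef_pos: [0.4676, 0.2789, 0.0401]
tcp_rot: [0.999, 0.042, 0.004, -0.001]
contact_force: [-2.7, -0.7, 20.1]
opening: 0.492
```

```bash
python3 - <<'E'
from h import *
st=ctrl.get_state();print(st["eef_pos"],st["contact_force"],st["wrist_torque"],st["qpos"][[0,5]],R.from_quat(st["tcp_rot"]).as_matrix()[:,1])
E
```

```text
[0.4676125  0.27891231 0.04010977] [-2.65649259 -0.74869093 20.13875938] [-0.26912171  0.54129409  0.44626204] [0.35201521 1.83890899] [ 0.08468247 -0.9964074  -0.00108285]
```

Request:
{"method": "send_rows", "body": {
  "translation": [
    [0,0,0],
    [0,0,0]
  ],
  "rotation": [
    [0,0,0.6],
    [0,0,0]
  ],
  "grip": [42,42]
}}

```text
time: 12.5
eef_pos: [0.4663, 0.2793, 0.0401]
tcp_rot: [1.0, 0.017, 0.003, -0.001]
contact_force: [-5.1, -1.9, 21.0]
opening: 0.494
```

```bash
python3 - <<'E'
from h import *
st=ctrl.get_state();print(st["eef_pos"],st["contact_force"],st["wrist_torque"],st["qpos"][[0,5]],R.from_quat(st["tcp_rot"]).as_matrix()[:,1])
E
```

```text
[0.46628033 0.27934313 0.04008874] [-5.13442086 -1.8924152  20.96401947] [-0.3183597   0.79558978  0.24403503] [0.35302996 1.88925274] [ 0.034563   -0.99940103 -0.00172546]
```

Request:
{"method": "send_rows", "body": {
  "translation": [
    [0,0,0],
    [0,0,0],
    [0,0,0]
  ],
  "rotation": [
    [0,0,0.6],
    [0,0,0.6],
    [0,0,0]
  ],
  "grip": [42,42,42]
}}

```text
time: 12.88
eef_pos: [0.4651, 0.2795, 0.0401]
tcp_rot: [1.0, -0.03, 0.002, 0.0]
contact_force: [-7.9, -0.1, 24.2]
opening: 0.491
```

```bash
python3 - <<'E'
from h import *
st=ctrl.get_state();print(st["eef_pos"],st["contact_force"],st["wrist_torque"],st["qpos"][[0,5]],R.from_quat(st["tcp_rot"]).as_matrix()[:,1])
E
```

```text
[0.46513861 0.27953615 0.04009567] [-7.93489934 -0.11115921 24.15731479] [0.17211194 1.31727029 2.14997759] [0.35482659 1.98646194] [-5.97675364e-02 -9.98212321e-01 -5.55923124e-05]
```

Torque jumped to 2.1 Nm, so the dial is at its stop. I'll ease off the pressure first, keeping the torque, then lift straight out.

Request:
{"method": "send_rows", "body": {
  "translation": [
    [0,0,-0.08],
    [0,0,-0.06],
    [0,0,0]
  ],
  "rotation": [
    [0,0,0],
    [0,0,-0.4],
    [0,0,-0.2]
  ],
  "grip": [42,42,42]
}}

```text
time: 13.25
eef_pos: [0.465, 0.2794, 0.0408]
tcp_rot: [1.0, -0.009, 0.002, -0.001]
contact_force: [1.4, 4.1, 5.7]
opening: 0.492
```

```bash
python3 - <<'E'
from h import *
st=ctrl.get_state();print(st["eef_pos"],st["contact_force"],st["wrist_torque"],R.from_quat(st["tcp_rot"]).as_matrix()[:,1])
E
```

```text
[0.46495464 0.27943505 0.04083124] [1.4103206  4.13090845 5.65994257] [ 0.54738956 -0.11975665  0.51666394] [-0.01755299 -0.99984192 -0.00283177]
```

Request:
{"method": "send_rows", "body": {
  "translation": [
    [0,0,-0.15],
    [0,0,-0.3],
    [0,0,-0.5],
    [0,0,-1],
    [0,0,-1]
  ],
  "rotation": [
    [0,0,0],
    [0,0,0],
    [0,0,0],
    [0,0,0],
    [0,0,0]
  ],
  "grip": [42,42,42,42,42]
}}

```text
time: 13.88
eef_pos: [0.4623, 0.2773, 0.1279]
tcp_rot: [1.0, -0.011, -0.002, 0.0]
contact_force: [-0.2, 0.4, 0.3]
opening: 0.49
```

Request:
{"method": "send_rows", "body": {
  "translation": [
    [0.5,0.8,-1],
    [0.5,0.8,-1],
    [0.5,0.8,-0.5],
    [0.5,0.8,0],
    [0,0,0]
  ],
  "rotation": [
    [0,0,0],
    [0,0,0],
    [0,0,0],
    [0,0,0],
    [0,0,0]
  ],
  "grip": [42,42,42,42,42]
}}

```text
time: 14.5
eef_pos: [0.5216, 0.1793, 0.2027]
tcp_rot: [1.0, -0.012, -0.001, 0.0]
contact_force: [-0.2, -0.4, -0.9]
opening: 0.498
```

```bash
python3 - <<'E'
from h import *
c=eyes.read_camera("top");s=eyes.read_camera("scene");st=ctrl.get_state()
print(st["time"],st["eef_pos"],st["contact_force"])
a=cv2.resize(c["image"][235:345,125:225],None,fx=4,fy=4,interpolation=3)
b=cv2.resize(s["image"][165:275,95:195],None,fx=4,fy=4,interpolation=3)
cv2.imwrite("pics/ab7.png",np.hstack([a,b]))
E
```

```text
14.6 [0.52070163 0.18067977 0.20224726] [-0.6021669   0.01760037 -0.68437602]
```

View pics/ab7.png

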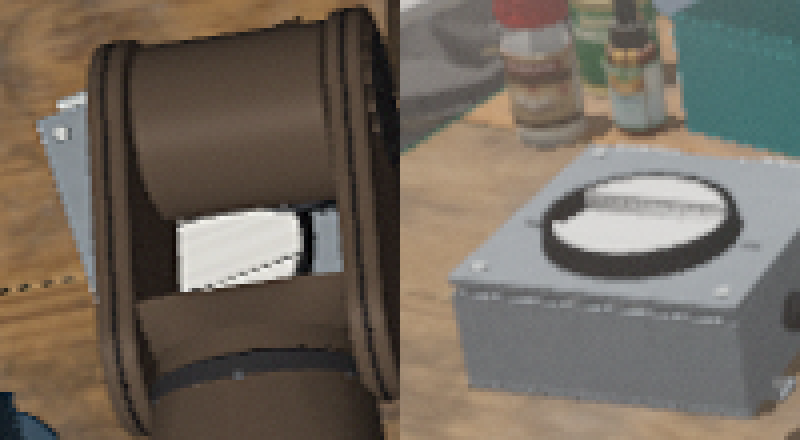

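The panel stays shut with the gripper away, and the slot is close to the dark marks at (530,222) and (752,246). The top crop is half covered, so I'll clear the arm and measure the slot angle.

Request:
{"method": "send_rows", "body": {
  "translation": [
    [0,1,-0.5],
    [0,1,-0.5],
    [0,1,0],
    [0,1,0],
    [0,1,0]
  ],
  "rotation": [
    [0,0,0],
    [0,0,0],
    [0,0,0],
    [0,0,0],
    [0,0,0]
  ],
  "grip": [42,42,42,42,42]
}}

```text
time: 15.22
eef_pos: [0.5178, 0.0311, 0.2325]
tcp_rot: [1.0, -0.009, -0.001, -0.0]
contact_force: [0.1, 0.4, 0.1]
opening: 0.493
```

```bash
python3 - <<'E'
from h import *
c=eyes.read_camera("top");s=eyes.read_camera("scene");st=ctrl.get_state()
print(st["time"],st["eef_pos"])
a=cv2.resize(c["image"][265:325,140:207],None,fx=6,fy=6,interpolation=3)
b=cv2.resize(s["image"][200:240,125:190],None,fx=6,fy=9,interpolation=3)
cv2.imwrite("pics/ab8.png",np.hstack([a,b]))
E
```

```text
15.325 [0.51794665 0.02983061 0.23245851]
```

View pics/ab8.png

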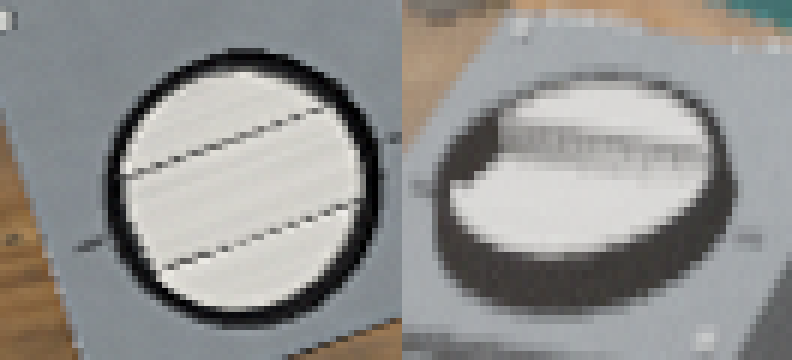

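The slot edges run at 18.6–19.2° in the top view ((125,178)→(335,105) and (160,270)→(362,202)). The marks ((92,243)→(392,138)) run at 19.3°, so the dial is at its stop and the panel is shut.

```bash
python3 -c "
from plant import ticket;print(ticket.sign_off())"
```

```text
the job is handed in; nothing more can be done
None
```

The panel is shut and locked. I pressed it down with the fingertips in the dial slot, turned the dial clockwise to its stop while holding it down, then lifted clear and handed the job in at about 15 s.

- **Stop:** wrist torque jumped to 2.1 Nm at the end of the turn, which marks the dial's stop.
- **Locked:** with the gripper well away, the last pictures show the panel still flush. The slot is at 18.6–19.2° in the image against 19.3° for the two dark marks, so it is lined up within measuring error.
- **Forces:** the highest reading was about 40 N, while pressing the panel onto its stop. It came through the fingertips, not the gripper's body.
- **Fingers:** I pressed with both fingertips together, then spread them to 42 mm along the slot for the turn.
- **Loose things:** the arm passed well clear of the loose things, but I did not compare their positions in a final picture.
- **Disagreement:** first contact came with the reported TCP about 28 mm below where the pictures put the fingertips. I went by measured force and pictures from there rather than by the reported height.

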